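# Latch the wafer loading stage at its mid position

## Task

Load the wafer under the little microscope: with the fingertips, push the blue front of the sprung carriage inwards past its brass latch, then back the fingers off slowly so that the carriage comes back a little and catches at its mid position, the wafer still lying centred on its steel chuck. Grasp and lift nothing, do not touch the wafer, leave the other things on the bench where they are, and finish clear of everything.

Things in the scene. Friction and masses are not known exactly. Their poses are not given: they have to be found in the camera images.
- station: The loading stage, fixed to the bench. Its +x axis is the push direction (inwards, away from the robot), +y its left, +z up. Origin on the bench surface under the carriage's centre line, 155 mm ahead (+x) of the blue face at rest. Flat aluminium base 330 x 160 x 18 mm (x -150 to 180 mm, y -68 to 92 mm).
- push_face (a point): Centre of the blue upright push face of the blue end block (24 mm thick) at the carriage's robot-side end, 96 mm wide, 40 mm high (22 to 62 mm above the bench; this point is at 42 mm). It moves with the carriage; its x axis is the push direction. The space in front of the face is free.
- carriage (a joint): Travel (m) of the dark carriage (230 x 100 mm, top 62 mm up, 0.6 kg) along the station's +x: 0 = at rest, robot side; 0.060 = inner end stop. A spring drives it back (3 N at 0, 6.5 N at 0.035, 9 N at 0.060); released at once it shoots back and jolts the wafer: over 0.25 m/s is too fast. Past 0.038 the latch snaps in and catches it at 0.034 (mid) on its way back; short of that it returns to 0.
- latch (a point): Tip of the brass latch pawl on the left of the carriage, 46 mm up: a sprung bar 50 x 10 mm on the base. A pin on the carriage rides past it inwards (up to 2 N extra) and is caught behind its tip on the way back. It needs no touching.
- scope (a point): Lowest point of the fixed mini microscope, 142 mm up, over the chuck's mid position. Tube 38 mm thick, its column (20 mm thick, 268 mm high) 116 mm further in (+x). Nothing of it is nearer the robot than 19 mm from this point.
- chuck (a point): Centre of the top of the round steel chuck on the carriage, 88 mm in diameter, 70 mm above the bench, 165 mm behind the push face; moves with the carriage.
- wafer: Violet-grey mounted wafer, a loose disc 76 mm in diameter and 4 mm thick, about 30 g, lying on the flat chuck with nothing but friction to hold it, at most 3 mm off centre at the start. Origin at the centre of its underside.
- jar: Bystander: loose amber jar, 50 mm in diameter, 65 mm high, standing beside the station. Origin at the centre of its underside.
- tip_case: Bystander: loose grey plastic case, 75 x 50 x 24 mm, beside the station. Origin at the centre of its underside.
- dish: Bystander: loose white round dish, 76 mm in diameter, 22 mm high, beside the station. Origin at the centre of its underside.
- driver: Bystander: loose screwdriver with a red handle, 150 mm long, lying to the right of the station along its x. Origin under its middle.
Things that resemble listed ones, but are neither listed nor needed, are in the scene too. Of the things like the wafer, leave any that is orange or pink; of the rest the smaller one is meant.

How it is judged:
By the outcome, as a careful person would: the job done as asked, in the order asked, and still so for the second after the job is handed in, with the robot touching nothing.
It also fails if it takes over 48 s, if anything falls off the work surface, if the arm or the gripper's body presses on something with over 40 N, if the wrist force passes 120 N, or if a joint passes its speed limit or range.

## Robot

A 6-joint arm with a two-finger parallel gripper is mounted at the origin on the work surface. World frame = base frame: x ahead of the robot, y to its left, z up, the work surface at z = 0. Lengths are in m, angles in degrees, forces in N, time in s.
With the tool pointing down it reaches from about 0.375 to 0.9 m from the base axis. Payload 3.1 kg.
Tool frame: the origin (TCP) lies on the centre line of the jaws, within the pads' length; the fingertips stand 14 mm ahead of it and the grasp point (between the pads) lies 5 mm behind it (bot.tips_ahead is the distance from the TCP to the fingertips, in m); z points along the fingers, y is the line along which they close (so a half turn about z gives the same grasp; the last joint's range is limited). The gripper opens to 87 mm and grips with 3 to 60 N. Pads are 19 mm wide; open, the fingers measure 117 mm over their backs; the gripper's body (75 mm by 190 mm) begins 51 mm behind the grasp point.
Start: joints at [-83.165, 30.224, 82.088, -0, 67.689, -10.227], TCP at [0.183, -0.597, 0.237] pointing down, gripper open.
Joint ranges: [-176.69, 176.69], [-43.24, 126.21], [12.49, 139.97], [-82, 262], [0, 151.66], [-163.58, 163.58]. Speed limits (degrees/s): [159.86, 159.86, 180, 180, 180, 180].

## Interface

Orientations are given as a 3x3 rotation matrix whose columns are the frame's x, y, z axes.
In Python, from rig import bot gives the robot as it stands.
- The arm moves only by the tool play_rows, never from a script. Its argument "moves" is a list that holds one entry, the list of rows, each a list of 6 numbers: the shift along the tool's x, y, z in mm, then the turn, a rotation vector about the tool's x, y, z in rad. A call has 1 to 5 rows; each row shifts and turns the commanded pose from where the row before left it, along the tool's axes as they then stand; what a row does not reach is not made up. A row lasts 1/10 s, in which the tool goes at most 50 mm and 8.59 degrees, less where a joint would pass 70% of its speed; a pose out of reach is approached as far as the arm can. A call with a gripper value outside its range is refused whole. "fingers" is the opening, from -1 (shut) to 1 (fully open), set as the call begins (left out, the last holds). The fingers move at their own pace and stop on an object; the grip force is fixed at half the most. Time passes only in rows, so rows that do not move let the fingers close. It gives the time, the measured TCP pose, the force, the opening and the grip force at its end, in the units of the state.
- bot.read_state(): the state, without advancing time (a new reading comes with each control period).
- bot.capture(name): name is "scene" or "top" or "wrist"; returns a dict with "image" (480x640x3 uint8, blue, green, red), "fx", "fy", "cx", "cy" (pixels), "R" (3x3) and "t" (3): a world point X has camera coordinates R X + t. Camera axes: x right, y down, z forward; pixel columns grow to the right and rows downward; lengths in m; the calibration is good to about 2 mm. A picture is of the moment at which its call begins. There is no depth.
- bot.hand_in(): hands the job in; it is judged then, once.
Trained networks look in a picture, given as the dict that the camera call returned (one of the last four; its "shot" number tells which), for a name from the list of things; names that differ only in an ending like _2 or _b are one class to them, and where a whole thing is asked for, a point or a joint stands for the part that bears it (a point fixed in the world has none). Each returns a list of dicts, best first, with "confidence" (0 to 1); they miss things now and then, are a little off and sometimes report something else, mostly with a low value. They report only what shows in the picture. A call takes as long as a camera call. They do not tell look-alikes from the thing itself.
- bot.search_frame(picture, query): "centre" ([column, row] in pixels, amid what is visible of it).
- bot.silhouettes(picture, query): "pixels" (480x640 bool, what is visible of it) and "centre" ([column, row] in pixels, amid what is visible of it).
- bot.pinpoint(picture, query): "centre" ([column, row] in pixels: a listed point, or the origin of a listed thing).
The state is a dict: "time_s": time; "joint_positions": joint angles; "qvel": joint speeds; "tau": joint torques, N m; "position": TCP position; "tcp_rot": TCP orientation; "force": force on the tool from outside, world axes, zero at the start; "moment": the same for the moment, N m; "opening": opening from 0.0 (shut) to 1.0 (fully open); "grasp_force": force on a finger pad.
Only numpy, scipy, OpenCV 4.12 (cv2) and the standard library are available. Lean on these libraries where they do the work, as an engineer would, in place of code of your own. Each camera call takes 0.05 s, during which the arm holds its last target. There are 200 camera calls.

## Working session

There is one attempt and no reset: what is moved stays moved. The work goes in short steps, Python scripts to look and compute and a tool call to move; the robot and the scene stay as the last step left them, time stands still between calls to the robot, and variables do not carry over. Pictures are saved under pics/ and viewed, at most 10 in all, crops included, and the job is handed in when it is done.

Besides the shell and the picture viewer there is one more tool, called as name(argument=value, ...) on one line, values as JSON. play_rows: Moves the arm, as the interface text tells. Its arguments: {"type":"object","properties":{"moves":{"type":"array","items":{"type":"array","items":{"type":"array","items":{"type":"number"}}}},"fingers":{"type":"number"}},"required":["moves"]}

```bash
mkdir -p pics; cat > h.py <<'E'
import numpy as np, cv2
from rig import bot
def tri(obs):
    A=[];b=[]
    for p,c in obs:
        P=np.array([[p['fx'],0,p['cx']],[0,p['fy'],p['cy']],[0,0,1]])@np.c_[p['R'],p['t']]
        for k in (0,1):
            r=P[k]-c[k]*P[2]; A.append(r[:3]);b.append(-r[3])
    return np.linalg.lstsq(np.array(A),np.array(b),rcond=None)[0]
def onz(p,c,z):
    R=np.array(p['R']);C=-R.T@np.array(p['t']);d=R.T@np.array([(c[0]-p['cx'])/p['fx'],(c[1]-p['cy'])/p['fy'],1])
    return C+d*(z-C[2])/d[2]
E
python3 - <<'E'
from h import *
np.set_printoptions(precision=4,suppress=True)
P={n:bot.capture(n) for n in('scene','top')}
for n,p in P.items(): cv2.imwrite(f'pics/{n}0.png',p['image'])
Z=dict(push_face=.042,latch=.046,scope=.142,chuck=.07,wafer=.07,station=0,jar=0,tip_case=0,dish=0,driver=0)
for q,z in Z.items():
    for n,p in P.items():
        for d in bot.pinpoint(p,q)[:3]: print(q,n,round(d['confidence'],2),np.array(d['centre']).round(),onz(p,d['centre'],z))
s=bot.read_state();print(s['time_s'],s['position'],s['tcp_rot'],bot.tips_ahead)
E
```

```text
push_face scene 0.86 [266. 226.] [ 0.4805 -0.0442  0.042 ]
latch scene 0.8 [336. 281.] [0.678  0.0074 0.046 ]
latch top 0.59 [319. 218.] [0.6648 0.0197 0.046 ]
latch top 0.38 [355. 203.] [ 0.6959 -0.0512  0.046 ]
scope scene 0.76 [311. 263.] [ 0.6814 -0.0481  0.142 ]
scope top 0.71 [356. 202.] [ 0.6849 -0.0503  0.142 ]
chuck scene 0.88 [302. 272.] [ 0.6419 -0.0473  0.07  ]
wafer scene 0.87 [186. 394.] [ 0.7637 -0.3262  0.07  ]
wafer scene 0.77 [165. 330.] [ 0.6322 -0.3138  0.07  ]
wafer scene 0.65 [302. 273.] [ 0.6445 -0.0485  0.07  ]
wafer top 0.97 [215. 190.] [0.7129 0.2232 0.07  ]
wafer top 0.69 [476. 262.] [ 0.5813 -0.2875  0.07  ]
wafer top 0.69 [483. 194.] [ 0.7156 -0.2997  0.07  ]
station scene 0.77 [301. 293.] [ 0.64   -0.0494  0.    ]
station top 0.92 [346. 235.] [ 0.6346 -0.0355  0.    ]
station top 0.51 [426. 209.] [ 0.692  -0.2012  0.    ]
jar scene 0.81 [208. 281.] [ 0.5189 -0.1959  0.    ]
jar top 0.66 [424. 294.] [ 0.5169 -0.1978  0.    ]
jar top 0.44 [319. 215.] [0.6749 0.0195 0.    ]
tip_case scene 0.75 [385. 274.] [0.6827 0.1207 0.    ]
dish scene 0.66 [352. 224.] [0.5351 0.1329 0.    ]
dish scene 0.3 [338. 280.] [0.6472 0.0297 0.    ]
driver scene 0.59 [244. 350.] [ 0.6985 -0.2013  0.    ]
driver top 0.55 [424. 210.] [ 0.6902 -0.1973  0.    ]
1.1 [ 0.1834 -0.5974  0.2366] [[ 0.956   0.2934 -0.    ]
 [ 0.2934 -0.956   0.    ]
 [ 0.     -0.     -1.    ]] 0.014
```

View pics/scene0.png

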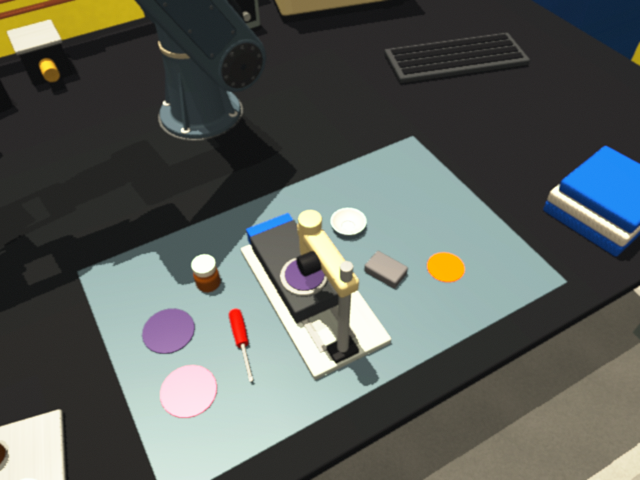

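View pics/top0.png

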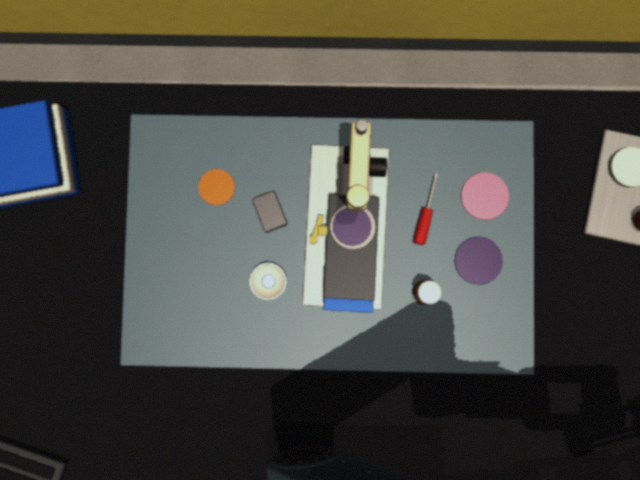

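The scene shows the station with the blue face at (268,226) and a violet disc on the chuck at (302,273). There are three other discs, all on the bench: a larger violet one at (168,330), a pink one (188,390) and an orange one (446,267). Pink and orange are ruled out. Of the two violet ones, the smaller, on the chuck, is the wafer. I'll confirm it in one crop and get the yaw from the station's edges.

```bash
python3 - <<'E'
from h import *
np.set_printoptions(precision=4,suppress=True)
p=bot.capture('top'); s=bot.capture('scene')
c=[onz(p,q,.018) for q in((312,147),(388,150),(382,308),(304,305))]
print(np.array(c)); print('yaw',[np.degrees(np.arctan2(*(c[i]-c[j])[[1,0]])) for i,j in((0,3),(1,2))])
for n,q in(('top',p),('scene',s)):
    hsv=cv2.cvtColor(q['image'],cv2.COLOR_BGR2HSV); m=cv2.inRange(hsv,(105,150,80),(125,255,255))
    k,l,st,ce=cv2.connectedComponentsWithStats(m)
    for i in range(1,k):
        if 100<st[i,4]<3000:
            b=cv2.boxPoints(cv2.minAreaRect(np.argwhere(l==i)[:,::-1].astype(np.float32)))
            print(n,st[i],*[onz(q,x,.062)[:2] for x in b])
for d in bot.silhouettes(s,'wafer'):
    mm=np.argwhere(d['pixels']); w=np.array([onz(s,x[::-1],.074 if 290<d['centre'][0]<320 else .004)[:2] for x in mm]); print(d['centre'],d['confidence'],np.ptp(w,0))
cv2.imwrite('pics/crop1.png',cv2.resize(s['image'][200:420,140:360],None,fx=2.7,fy=2.7,interpolation=cv2.INTER_CUBIC))
E
```

```text
[[ 0.8128  0.0372  0.018 ]
 [ 0.8096 -0.1187  0.018 ]
 [ 0.4871 -0.1115  0.018 ]
 [ 0.4895  0.0459  0.018 ]]
yaw [np.float64(-1.5402494549233305), np.float64(-1.2828886057542144)]
top [325 299  47  12 477] [0.4857 0.0041] [0.5057 0.0034] [ 0.5027 -0.0871] [ 0.4827 -0.0863]
scene [544 201  96  55 907] [0.7774 0.4135] [0.7294 0.485 ] [0.8875 0.5819] [0.9271 0.51  ]
scene [246 213  46  29 286] [ 0.4838 -0.0941] [0.4751 0.0081] [0.5087 0.0032] [ 0.5162 -0.0971]
[185.5, 393.4] 0.92 [0.0983 0.0975]
[446.1, 267.3] 0.76 [0.0743 0.073 ]
[298.7, 277.9] 0.7 [0.0776 0.0682]
[165.3, 331.2] 0.6 [0.0973 0.0959]
```

View pics/crop1.png

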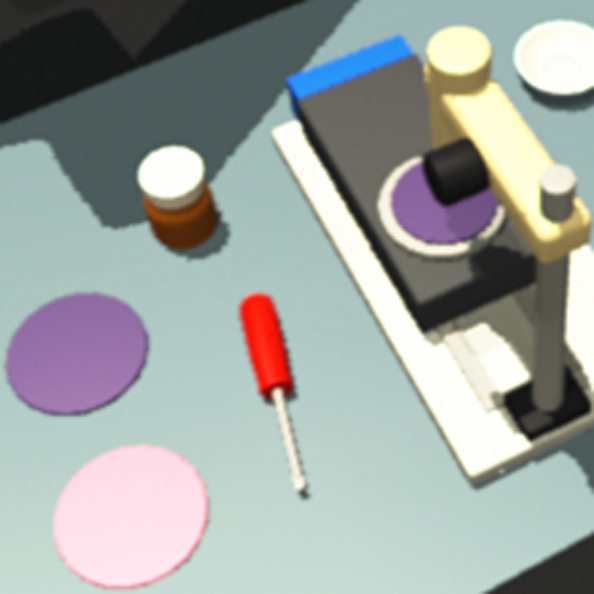

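The crop shows the violet disc, 76 mm across, lying on the pale chuck ring at about (440,205). The bench's violet disc at (78,353) is about 97 mm, so the one on the chuck is the wafer. The face is at about (0.482, -0.043) with yaw -1.5°. Moving now.

play_rows(moves=[[[30,-36,0,0,0,0],[30,-36,0,0,0,0],[30,-36,0,0,0,0],[30,-36,0,0,0,0],[30,-36,0,0,0,0]]], fingers=-1)

```text
time_s: 1.75
position: [0.2745, -0.3798, 0.2367]
tcp_rot: [[0.956, 0.293, 0.0], [0.293, -0.956, -0.0], [0.0, 0.001, -1.0]]
force: [0.9, -0.1, -0.0]
opening: 0.633
grasp_force: 0.0
```

play_rows(moves=[[[30,-36,0,0,0,0],[30,-36,0,0,0,0],[30,-36,0,0,0,0],[30,-36,0,0,0,0],[30,-36,0,0,0,0]]])

```text
time_s: 2.25
position: [0.3652, -0.1638, 0.2369]
tcp_rot: [[0.956, 0.293, 0.001], [0.293, -0.956, -0.001], [0.001, 0.001, -1.0]]
force: [0.7, 0.4, 0.1]
opening: 0.171
grasp_force: 0.0
```

play_rows(moves=[[[30,-36,0,0,0,0],[30,-36,0,0,0,0],[0,0,0,0,0,0.108],[0,0,0,0,0,0.108],[0,0,0,0,0,0.108]]])

```text
time_s: 2.75
position: [0.4012, -0.0781, 0.2368]
tcp_rot: [[1.0, -0.028, 0.001], [-0.028, -1.0, -0.0], [0.001, 0.0, -1.0]]
force: [0.4, -0.4, -0.5]
opening: 0.007
grasp_force: 0.0
```

play_rows(moves=[[[18,-37,0,0,0,0],[0,0,45,0,0,0],[0,0,45,0,0,0],[0,0,45,0,0,0],[0,0,30,0,0,0]]])

```text
time_s: 3.25
position: [0.4193, -0.042, 0.0696]
tcp_rot: [[1.0, -0.026, -0.001], [-0.026, -1.0, 0.001], [-0.001, -0.0, -1.0]]
force: [0.8, 0.0, 0.5]
opening: 0.004
grasp_force: 0.0
```

play_rows(moves=[[[0,0,25,0,0,0],[0,0,0,0,0,0],[0,0,0,0,0,0]]])

```text
time_s: 3.55
position: [0.4199, -0.0424, 0.0466]
tcp_rot: [[1.0, -0.026, -0.001], [-0.026, -1.0, 0.0], [-0.001, -0.0, -1.0]]
force: [-0.1, 0.1, -0.5]
opening: 0.006
grasp_force: 0.0
```

```bash
python3 - <<'E'
from h import *
np.set_printoptions(precision=4,suppress=True)
P=[bot.capture(n) for n in('top','scene','wrist')]
for p in P:
    for d in bot.pinpoint(p,'push_face')[:2]: print(d['confidence'],d['centre'],onz(p,d['centre'],.042))
cv2.imwrite('pics/a.png',np.vstack([P[2]['image'][:, :],])); cv2.imwrite('pics/b.png',cv2.resize(P[1]['image'][120:340,150:420],None,fx=2.6,fy=2.6))
s=bot.read_state();print(s['time_s'],s['position'],s['force'])
E
```

```text
0.95 [346.0, 310.5] [ 0.4815 -0.0384  0.042 ]
0.89 [268.5, 228.6] [ 0.49   -0.0423  0.042 ]
0.86 [308.5, 166.9] [ 0.4821 -0.0407  0.042 ]
3.85 [ 0.4205 -0.0426  0.0477] [0.3728 0.3451 0.6062]
```

View pics/b.png

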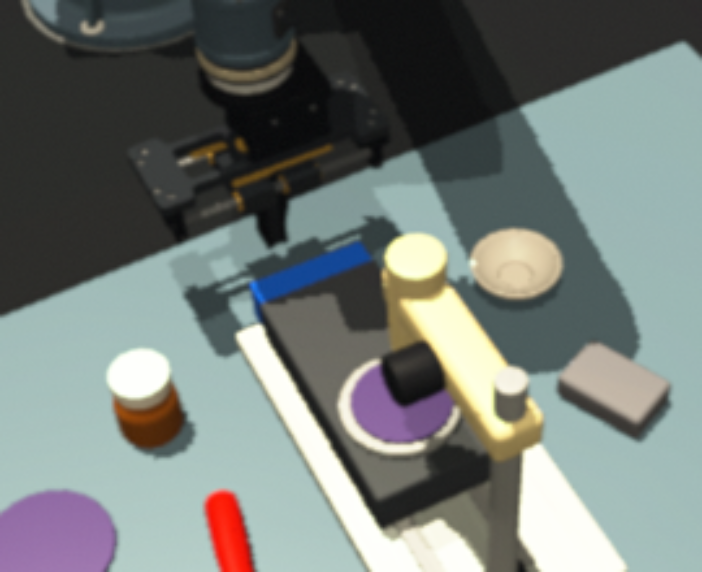

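View pics/a.png

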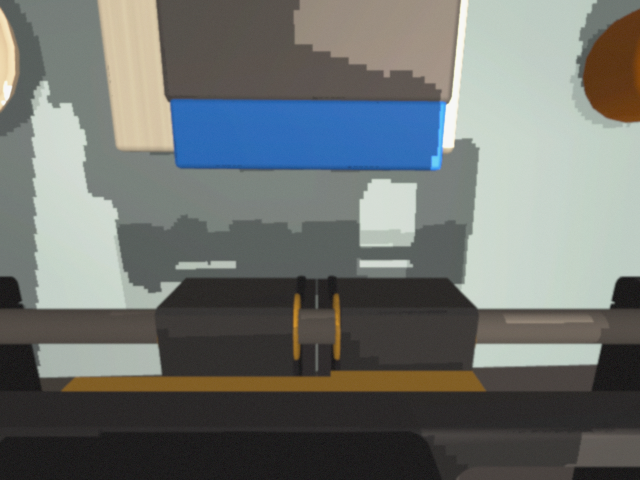

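Scene crop: the shut fingers, at (272,225), are in front of the blue face (310,275). Wrist view: the face spans columns 175–443 (centre about 308) and the fingers meet at 317, so they are centred within about 3 mm. I'll close the gap, then push slowly.

play_rows(moves=[[[6,0,0,0,0,0],[8,0,0,0,0,0],[8,0,0,0,0,0],[6,0,0,0,0,0],[3,0,0,0,0,0]]])

```text
time_s: 4.35
position: [0.452, -0.0433, 0.0465]
tcp_rot: [[1.0, -0.026, 0.001], [-0.026, -1.0, -0.0], [0.001, 0.0, -1.0]]
force: [0.6, 0.3, -0.2]
opening: 0.003
grasp_force: 0.0
```

play_rows(moves=[[[2,0,0,0,0,0],[2,0,0,0,0,0],[2,0,0,0,0,0],[2,0,0,0,0,0],[2,0,0,0,0,0]]])

```text
time_s: 4.85
position: [0.4608, -0.0434, 0.0465]
tcp_rot: [[1.0, -0.026, -0.0], [-0.026, -1.0, 0.0], [-0.0, -0.0, -1.0]]
force: [-0.1, 0.3, -0.2]
opening: 0.008
grasp_force: 0.0
```

play_rows(moves=[[[2,0,0,0,0,0],[2,0,0,0,0,0],[2,0,0,0,0,0],[2,0,0,0,0,0],[2,0,0,0,0,0]]])

```text
time_s: 5.35
position: [0.4709, -0.0437, 0.0466]
tcp_rot: [[1.0, -0.026, -0.0], [-0.026, -1.0, 0.0], [-0.0, -0.0, -1.0]]
force: [-1.0, -0.9, 0.5]
opening: 0.008
grasp_force: 1.6
```

play_rows(moves=[[[2,0,0,0,0,0],[2,0,0,0,0,0],[2,0,0,0,0,0]]])

```text
time_s: 5.65
position: [0.4753, -0.0435, 0.0464]
tcp_rot: [[1.0, -0.026, -0.003], [-0.026, -1.0, 0.001], [-0.003, -0.001, -1.0]]
force: [-4.5, -2.2, 1.8]
opening: 0.004
grasp_force: 2.4
```

Contact came at TCP x of about 0.472. Aim for about 0.520, a travel of about 48 mm.

play_rows(moves=[[[2,0,0,0,0,0],[3,0,0,0,0,0],[3,0,0,0,0,0],[3,0,0,0,0,0],[3,0,0,0,0,0]]])

```text
time_s: 6.15
position: [0.4889, -0.0439, 0.0464]
tcp_rot: [[1.0, -0.026, -0.004], [-0.026, -1.0, 0.001], [-0.004, -0.001, -1.0]]
force: [-6.9, -2.8, 2.8]
opening: 0.009
grasp_force: 2.9
```

play_rows(moves=[[[3,0,0,0,0,0],[3,0,0,0,0,0],[3,0,0,0,0,0],[3,0,0,0,0,0],[2,0,0,0,0,0]]])

```text
time_s: 6.65
position: [0.5024, -0.0443, 0.0463]
tcp_rot: [[1.0, -0.026, -0.005], [-0.026, -1.0, 0.001], [-0.005, -0.001, -1.0]]
force: [-6.7, -3.4, 3.6]
opening: 0.003
grasp_force: 3.3
```

play_rows(moves=[[[2,0,0,0,0,0],[2,0,0,0,0,0],[2,0,0,0,0,0],[2,0,0,0,0,0],[2,0,0,0,0,0]]])

```text
time_s: 7.15
position: [0.5121, -0.0446, 0.0463]
tcp_rot: [[1.0, -0.026, -0.006], [-0.026, -1.0, 0.001], [-0.006, -0.001, -1.0]]
force: [-6.7, -3.6, 3.5]
opening: 0.004
grasp_force: 3.6
```

play_rows(moves=[[[2,0,0,0,0,0],[2,0,0,0,0,0],[2,0,0,0,0,0],[2,0,0,0,0,0],[1,0,0,0,0,0]]])

```text
time_s: 7.65
position: [0.5206, -0.0448, 0.0462]
tcp_rot: [[1.0, -0.026, -0.007], [-0.026, -1.0, 0.001], [-0.007, -0.001, -1.0]]
force: [-8.2, -3.3, 4.5]
opening: 0.004
grasp_force: 4.0
```

```bash
python3 - <<'E'
from h import *
np.set_printoptions(precision=4,suppress=True)
P=[bot.capture(n) for n in('top','scene')]
for p in P:
  for q,z in(('push_face',.042),('chuck',.07),('wafer',.07),('scope',.142)):
    for d in bot.pinpoint(p,q)[:4]: print(q,round(d['confidence'],2),np.array(d['centre']).round(),onz(p,d['centre'],z))
cv2.imwrite('pics/c.png',cv2.resize(P[1]['image'][150:370,190:430],None,fx=2.6,fy=2.6))
s=bot.read_state();print(s['time_s'],s['position'],s['force'])
E
```

```text
chuck 0.33 [269. 211.] [0.6729 0.1165 0.07  ]
wafer 0.94 [480. 196.] [ 0.7108 -0.2953  0.07  ]
wafer 0.86 [476. 260.] [ 0.5869 -0.2876  0.07  ]
wafer 0.75 [352. 198.] [ 0.7022 -0.0457  0.07  ]
wafer 0.73 [221. 192.] [0.7096 0.2121 0.07  ]
scope 0.82 [354. 202.] [ 0.6844 -0.0459  0.142 ]
push_face 0.91 [280. 242.] [ 0.5349 -0.0387  0.042 ]
wafer 0.86 [447. 266.] [0.767 0.197 0.07 ]
wafer 0.8 [317. 291.] [ 0.6943 -0.0446  0.07  ]
wafer 0.73 [186. 392.] [ 0.7598 -0.325   0.07  ]
wafer 0.56 [167. 330.] [ 0.6342 -0.3108  0.07  ]
scope 0.68 [310. 262.] [ 0.6801 -0.0478  0.142 ]
8.15 [ 0.5203 -0.0448  0.0463] [-7.4612 -3.1806  3.7984]
```

View pics/c.png

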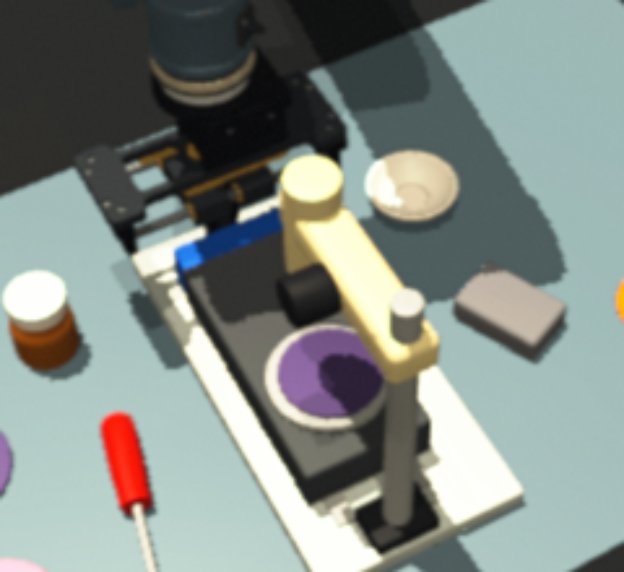

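The carriage is about 49 mm in and the wafer at (330,372) is centred in the chuck ring. Backing off slowly.

play_rows(moves=[[[-1,0,0,0,0,0],[-1,0,0,0,0,0],[-2,0,0,0,0,0],[-2,0,0,0,0,0],[-2,0,0,0,0,0]]])

```text
time_s: 8.65
position: [0.5126, -0.0445, 0.0462]
tcp_rot: [[1.0, -0.026, -0.007], [-0.026, -1.0, 0.001], [-0.007, -0.001, -1.0]]
force: [-6.5, -3.3, 4.2]
opening: 0.003
grasp_force: 3.6
```

play_rows(moves=[[[-2,0,0,0,0,0],[-1,0,0,0,0,0],[-1,0,0,0,0,0],[-1,0,0,0,0,0],[-1,0,0,0,0,0]]])

```text
time_s: 9.15
position: [0.507, -0.0443, 0.0462]
tcp_rot: [[1.0, -0.026, -0.006], [-0.026, -1.0, 0.001], [-0.006, -0.001, -1.0]]
force: [-6.1, -2.3, 1.6]
opening: 0.004
grasp_force: 3.3
```

play_rows(moves=[[[-1,0,0,0,0,0],[-1,0,0,0,0,0],[-1,0,0,0,0,0],[-1,0,0,0,0,0],[-1,0,0,0,0,0]]])

```text
time_s: 9.65
position: [0.5046, -0.0443, 0.0463]
tcp_rot: [[1.0, -0.026, -0.0], [-0.026, -1.0, 0.0], [-0.0, -0.0, -1.0]]
force: [-1.2, -0.0, -1.9]
opening: 0.005
grasp_force: 1.0
```

The force dropped away at x of about 0.505, so the latch has caught. Retreating slowly at first.

play_rows(moves=[[[-1,0,0,0,0,0],[-1,0,0,0,0,0],[-1,0,0,0,0,0],[-2,0,0,0,0,0],[-2,0,0,0,0,0]]])

```text
time_s: 10.15
position: [0.4982, -0.0445, 0.0467]
tcp_rot: [[1.0, -0.026, 0.001], [-0.026, -1.0, -0.0], [0.001, 0.0, -1.0]]
force: [-0.2, 0.6, 0.6]
opening: 0.006
grasp_force: 0.0
```

play_rows(moves=[[[-3,0,0,0,0,0],[-6,0,0,0,0,0],[-15,0,0,0,0,0],[-25,0,0,0,0,0],[-25,0,0,0,0,0]]])

```text
time_s: 10.65
position: [0.4229, -0.0424, 0.0467]
tcp_rot: [[1.0, -0.026, 0.0], [-0.026, -1.0, -0.0], [0.0, 0.0, -1.0]]
force: [-1.5, -0.2, -0.3]
opening: 0.007
grasp_force: 0.0
```

play_rows(moves=[[[0,0,-30,0,0,0],[0,0,-40,0,0,0],[0,0,-30,0,0,0],[0,0,0,0,0,0],[0,0,0,0,0,0]]])

```text
time_s: 11.15
position: [0.4237, -0.0425, 0.1471]
tcp_rot: [[1.0, -0.026, 0.002], [-0.026, -1.0, -0.001], [0.002, 0.001, -1.0]]
force: [0.1, -0.0, 0.6]
opening: 0.005
grasp_force: 0.0
```

```bash
python3 - <<'E'
from h import *
np.set_printoptions(precision=4,suppress=True)
P=[bot.capture(n) for n in('top','scene')]
for p in P:
  for q,z in(('push_face',.042),('chuck',.07),('wafer',.07),('jar',0),('driver',0)):
    for d in bot.pinpoint(p,q)[:4]: print(q,round(d['confidence'],2),np.array(d['centre']).round(),onz(p,d['centre'],z))
cv2.imwrite('pics/d.png',cv2.resize(P[1]['image'][150:370,190:430],None,fx=2.6,fy=2.6))
s=bot.read_state();print(s['time_s'],s['position'],s['force'])
E
```

```text
push_face 0.73 [350. 294.] [ 0.515  -0.0449  0.042 ]
wafer 0.75 [352. 207.] [ 0.6837 -0.0464  0.07  ]
wafer 0.71 [480. 261.] [ 0.5839 -0.2948  0.07  ]
wafer 0.69 [215. 189.] [0.7143 0.2237 0.07  ]
wafer 0.63 [482. 194.] [ 0.7148 -0.298   0.07  ]
jar 0.78 [422. 293.] [ 0.5187 -0.1939  0.    ]
jar 0.41 [347. 290.] [ 0.5212 -0.0416  0.    ]
driver 0.7 [426. 211.] [ 0.6872 -0.2014  0.    ]
push_face 0.68 [276. 239.] [ 0.5234 -0.043   0.042 ]
push_face 0.29 [350. 226.] [0.5698 0.1068 0.042 ]
wafer 0.86 [186. 395.] [ 0.7646 -0.326   0.07  ]
wafer 0.79 [445. 268.] [0.7695 0.1892 0.07  ]
wafer 0.57 [311. 287.] [ 0.6798 -0.0482  0.07  ]
jar 0.95 [211. 280.] [ 0.52   -0.1912  0.    ]
driver 0.88 [246. 350.] [ 0.6989 -0.1969  0.    ]
11.75 [ 0.4237 -0.0424  0.1463] [ 0.1826  0.5954 -0.0811]
```

View pics/d.png

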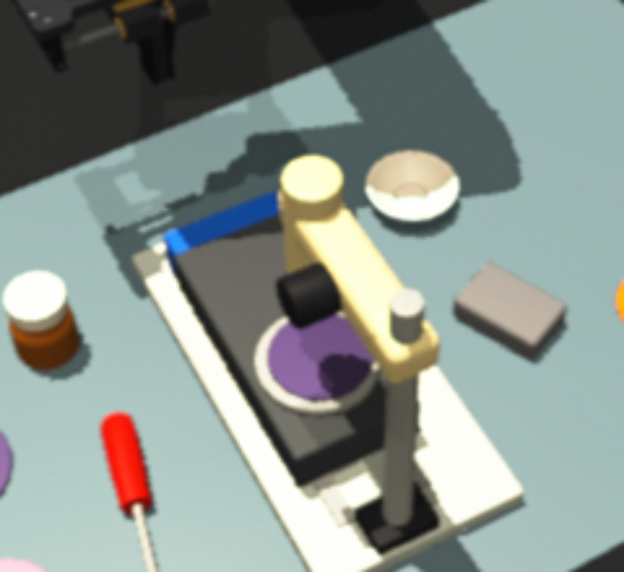

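The carriage has caught at about 34 mm (face at x about 0.516). The wafer at (322,355) is centred on the chuck, nothing else has moved, and the arm is clear.

```bash
python3 -c "
from rig import bot
print(bot.hand_in())"
```

```text
the job is handed in; nothing more can be done
None
```

The job is handed in: the carriage is latched at its mid position (about 34 mm of travel), the wafer looks centred on its chuck, the bystanders look unmoved, and the arm is clear after about 12 s.

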